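Cup under the chute, portion lever into the marked notch

TASK

Get the yerba dispenser ready to serve: first stand the black glass mate cup upright on the round steel stand under the dispenser's chute and let go of it. Then throw the ball-topped portion lever out of its wide parking bay and let it drop fully home in the one notch that the raised arrow points at, and let go. Leave the cup on its stand and everything else on the table where it is.

Things in the scene. Friction and masses are not known exactly. Their poses are not given: they have to be found in the camera images.
- dispenser: White dispenser on a black base plate 12 mm thick, fixed. Frame: x to its back (front faces the robot), y to the robot's left, z up, origin on the table; plate x -125..110, y -215..180 mm. Right part: hopper block with chute, y -205..-105, front at x -10, 247 mm tall. Left part: console, y -55..175, 182 mm tall at the back, its panel sloping down 35 degrees towards the robot, with gate and lever.
- stand (a point): Centre of the top of the round steel cup stand, 80 mm across, 18 mm above the table, at (-75, -155, 18) mm in the dispenser's frame, axes as the dispenser's. The chute hangs over it, so the cup cannot be lowered straight down: bring it in from the front (along dispenser +x), held low, the hand tilted some 20 degrees, leaning back towards the robot.
- chute_lip (a point): Middle of the front lower edge of the steel chute, 50 mm wide along y, rising towards the back; 142 mm above the table and about 25 mm behind the stand's centre, so over the back rim of a cup on the stand.
- cup_centre (a point): Centre, 42.5 mm above the foot, of the black glass mate cup: open, 85 mm tall, 58 mm across at mid-height, 55 mm at the rim, 48 mm at the foot, about 0.2 kg; upright in the tray, whose floor is 8 mm above the table. Axes: z up.
- cup: The same cup; origin at the centre of its foot.
- knob (a point): Centre of the black ball, 36 mm across, on the lever's 10 mm steel shaft, 210 mm from the pivot and 54 mm clear of the gate plate. The lever stands square to the panel, so it leans 35 degrees towards the robot. Take the ball along the lever, tool tilted 30 to 40 degrees: a hand coming straight down hits the carrying bar.
- lever_pivot (a point): The lever's pivot, hidden in the console, at (56, 60, 30) mm in the dispenser's frame, axes as the dispenser's. With s = lever_swing, t = lever_tip, U = (cos35, 0, sin35) up the panel, N = (-sin35, 0, cos35) out of it, Y = (0,1,0) (degrees, dispenser's axes) the ball is at pivot + 210 mm * (sin t U - cos t sin s Y + cos t cos s N).
- carry_bar (a point): Middle of a steel bar 14 mm thick along y above the lever, at (-29, 60, 307) mm in the dispenser's frame, 226 mm long: 35 mm behind and 105 mm above the ball when the lever stands upright and home. Its ends slope down to the console's back.
- lever_at_gate (a point): The point of the lever's shaft in the gate plate (steel, 12 mm thick, a long slot along y with a bay and notches on its robot side), 150 mm from the pivot, 60 mm from the ball's centre.
- lever_swing (a joint): Sideways swing of the lever along the slot, rad: 0 mid-slot, positive to the dispenser's -y (right). Starts anywhere in the wide parking bay at the left end (-0.447 to -0.30). To the right follow three notches at -0.119, 0.119 and 0.346 (play about 0.027 either way). Slight friction; stays where left.
- lever_tip (a joint): Tip of the lever up the panel (away from the robot), rad: 0 fully home at the bottom of the bay or a notch, 0.16 far side of the slot. A spring presses it to 0 (about 2.5 N at the ball when home, 5 N at 0.16). The teeth between bay and notches are cleared above about 0.09; let go on a tooth it stays at about 0.08.
- arrow_mark (a point): Middle of the raised black arrow on the sloping panel, 35 mm long, 20 mm wide, on the robot's side of the gate, in line with one of the three notches and pointing up the panel at it (the others have small round studs). Axes as the dispenser's; in its frame y is 78, 42 or 6 mm for the notches at swing -0.119, 0.119, 0.346.
- tray: Rattan-look tray, 300 x 340 mm, fixed; rim 35 mm high, walls 8 mm, floor 8 mm above the table; origin under its centre.
- canister: Bystander: green canister with a screw lid, 90 mm across, 115 mm tall, stands in the tray; origin at the centre of its foot.
- egg_cup: Bystander: white ceramic egg cup, 50 mm across, 62 mm tall, stands in the tray; origin at its foot.
- bombilla: Bystander: steel drinking straw 190 mm long, 12 mm high, lying in the tray along its own y; origin near its middle on the tray's floor.
- sugar_bowl: Bystander: blue bowl, 90 mm across, 50 mm tall, on the table at the left; origin at its foot.
- teaspoon: Bystander: spoon 150 mm long lying on the table at the left.
Mind the look-alikes: they are no part of the job. Leave any orange, pink or purple look-alike of the cup alone.

How it is judged:
On the way, in this order (a step that is already met when the one before it is completed fails the run):
1. the cup stands upright on the round stand under the chute, released (horizontal distance between cup_centre and stand below 0.015 m and angle between cup_centre's own z axis and vertical below 0.08 rad and z of cup_centre in the frame of stand between 0.037 and 0.049 m and linear speed of cup below 0.02 m/s and contact force between the fingers and cup below 0.1 N), for 0.2 s.
2. the lever lies home in the notch at the arrow (value of joint lever_tip below 0.03 rad and y of lever_at_gate in the frame of arrow_mark between -0.01 and 0.01 m), for 0.2 s.
At the end, for the whole second after the job is handed in: The cup stands upright (within 0.08 rad) and still on the round stand, its centre within 15 mm of the stand's; the lever lies at the bottom of the notch the arrow points at (its tip joint under 0.03 rad, shaft within 10 mm of the arrow's line); both are let go (all of step 1 and all of step 2); the robot touches nothing.
It fails at once if the cup is tipped by more than 0.6 rad (angle between cup_centre's own z axis and vertical above 0.6 rad).
It fails at once if the canister, egg cup, bombilla, sugar bowl or teaspoon is shifted by more than 30 mm (distance of any of canister, egg_cup, bombilla, sugar_bowl, teaspoon from where it was at the start of the episode above 0.03 m).
It also fails if it takes over 67 s, if anything falls off the work surface, if the arm or the gripper's body presses on something with over 40 N, if the wrist force passes 120 N, or if a joint passes its speed limit or range.

ROBOT

A 6-joint arm with a two-finger parallel gripper is mounted at the origin on the work surface. World frame = base frame: x ahead of the robot, y to its left, z up, the work surface at z = 0. Lengths are in m, angles in rad, forces in N, time in s.
With the tool pointing down it reaches from about 0.225 to 0.875 m from the base axis. Payload 3.4 kg.
Tool frame: the origin (TCP) lies at the very end of the fingers, on their centre line; the grasp point (between the pads) lies 19 mm behind it (manip.hold_point_z is the distance from the TCP to the grasp point, in m); z points along the fingers, y is the line along which they close (so a half turn about z gives the same grasp; the last joint's range is limited). The gripper opens to 85 mm and grips with 20 to 120 N. Pads are 22 mm wide; open, the fingers measure 114 mm over their backs; the gripper's body (76 mm by 85 mm) begins 54 mm behind the grasp point. The pads swing forward as they close: fully open they stand 13 mm farther back than shut.
Start: joints at [-1.304, 0.276, 1.505, -0, 1.361, -0.121], TCP at [0.217, -0.532, 0.231] pointing down, gripper open.
Joint ranges: [-2.89, 2.89], [-0.75, 2.08], [0.22, 2.7], [-1.18, 4.32], [0.11, 2.71], [-2.7, 2.7]. Speed limits (rad/s): [2.57, 2.57, 3.14, 3.14, 3.14, 3.14].

INTERFACE

Orientations are given as a unit quaternion [w, x, y, z].
In Python, from rig import readout, viewer, order, manip gives the robot as it stands. The module is installed in compiled form; this text tells all that it offers.
- The arm moves only by the tool send_rows, never from a script. Its arguments are lists of equal length, an entry for each row: "xyz": the shift along the world's x, y, z in m, a list of three; "delta_rot": the turn, a rotation vector about the world's x, y, z in degrees, a list of three. In form: {"xyz": [[tx, ty, tz], ...], "delta_rot": [[wx, wy, wz], ...]}. A call has 1 to 12 rows; each row shifts and turns the commanded pose from where the row before left it; what a row does not reach is not made up. A row lasts 1/10 s, in which the tool goes at most 50 mm and 8.59 degrees, less where a joint would pass 70% of its speed; a pose out of reach is approached as far as the arm can. A call with a gripper value outside its range is refused whole. "gripper" is the finger opening in m, from 0 to 0.0854, set as the call begins (left out, the last holds). The fingers move at their own pace and stop on an object; "force" is the grip in N (left out, the last holds). Time passes only in rows, so rows that do not move let the fingers close. It gives the time, the measured TCP pose, the force, the opening and the grip force at its end, in the units of the state.
- readout.get_state(): the state, without advancing time (a new reading comes with each control period).
- viewer.get_image(name): name is "side" or "top" or "wrist"; returns a dict with "color" (480x640x3 uint8, red, green, blue), "depth" (480x640 float32, m along the optical axis (not along the pixel's ray), 0 where there is no reading), "K" (3x3 intrinsics, pixels), "camera_from_world" (4x4, takes a point from world to camera coordinates). Camera axes: x right, y up, looking along -z (the intrinsics and any distortion apply to the point x, -y, -z); pixel columns grow to the right and rows downward; lengths in m; the calibration is good to about 2 mm. The wrist camera is an equidistant fisheye: a pixel r from the principal point sees the ray r / f radians off the axis. A picture is of the moment at which its call begins.
- order.sign_off(): hands the job in; it is judged then, once.
The state is a dict: "clock": time; "qpos": joint angles; "qd": joint speeds; "effort": joint torques, N m; "position": TCP position; "ee_rot": TCP orientation; "contact_force": force on the tool from outside, world axes, zero at the start; "moment": the same for the moment, N m; "width": finger opening in m; "gripper_force": force on a finger pad.
Only numpy, scipy, OpenCV 4.12 (cv2) and the standard library are available. Lean on these libraries where they do the work, as an engineer would, in place of code of your own. Each camera call takes 0.05 s, during which the arm holds its last target. There are 200 camera calls.

## Working session

There is one attempt and no reset: what is moved stays moved. The work goes in short steps, Python scripts to look and compute and a tool call to move; the robot and the scene stay as the last step left them, time stands still between calls to the robot, and variables do not carry over. Pictures are saved under pics/ and viewed, at most 13 in all, crops included, and the job is handed in when it is done.

Besides the shell and the picture viewer there is one more tool, called after "Emit:" as name(argument=value, ...), one argument or row to a line, values as JSON. send_rows: Moves the arm, as the interface text tells. Its arguments: {"type":"object","properties":{"xyz":{"type":"array"},"delta_rot":{"type":"array"},"gripper":{"type":"number"},"force":{"type":"number"}},"required":["xyz","delta_rot"]}

```bash
mkdir -p pics; cat > h.py <<'E'
import numpy as np, cv2
from rig import readout, viewer, order, manip
def get(n):
    im=viewer.get_image(n); return im
def cloud(im):
    d=im["depth"];K=im["K"];T=np.linalg.inv(im["camera_from_world"])
    v,u=np.mgrid[0:480,0:640]
    p=np.stack([(u-K[0,2])/K[0,0]*d,-(v-K[1,2])/K[1,1]*d,-d,np.ones_like(d)],-1)
    w=p@T.T; w[d==0]=np.nan
    return w[...,:3]
E
python3 - <<'E'
from h import *
s=readout.get_state();print(s["position"],s["ee_rot"],s["clock"],manip.hold_point_z)
for n in("side","top"):
    im=get(n);cv2.imwrite(f"pics/{n}0.png",im["color"][...,::-1]);np.savez(f"{n}0.npz",**im);print(n,im["K"].tolist(),np.linalg.inv(im["camera_from_world"]).round(3).tolist())
E
```

```text
[ 0.21728609 -0.53179906  0.23043472] [-9.06751064e-04  9.81262118e-01  1.92675451e-01 -5.91722089e-05] 0.0 0.0187
side [[434.7196884881416, 0.0, 316.5533782715729], [0.0, 434.7196884881416, 247.30770889179124], [0.0, 0.0, 1.0]] [[0.919, 0.24, -0.311, 0.176], [-0.393, 0.563, -0.727, -0.833], [0.0, 0.791, 0.612, 0.819], [0.0, 0.0, 0.0, 1.0]]
top [[517.6065023078884, 0.0, 315.32573927082643], [0.0, 517.6065023078884, 242.43075599967082], [0.0, 0.0, 1.0]] [[-0.032, 0.978, -0.204, 0.245], [-0.999, -0.031, 0.011, -0.066], [0.004, 0.204, 0.979, 1.417], [0.0, 0.0, 0.0, 1.0]]
```

View pics/top0.png

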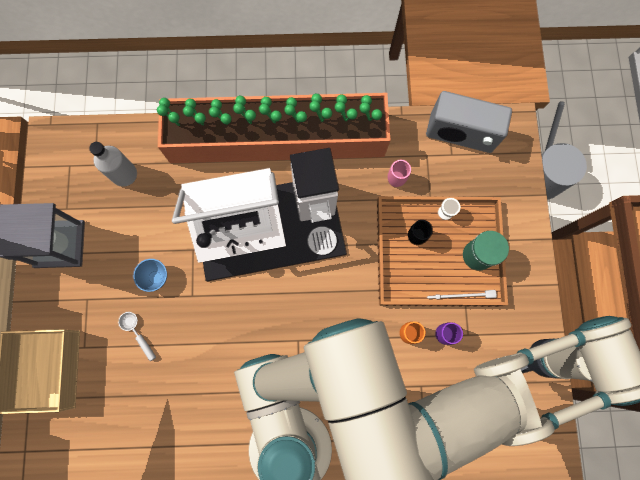

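View pics/side0.png

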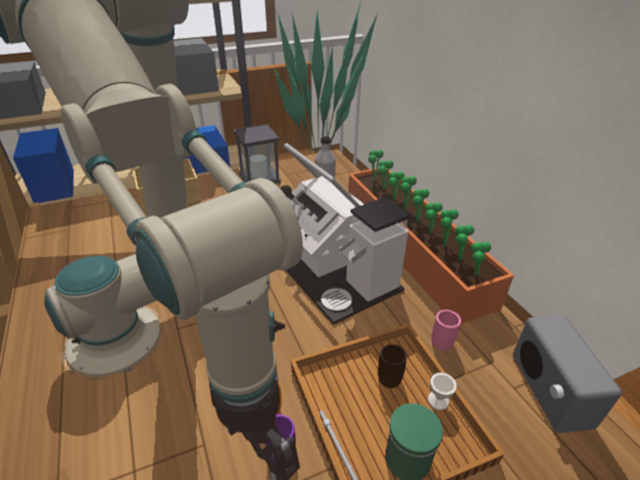

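Top view: the candidates for the cup are black (420,232), pink (400,172), orange (413,333), purple (449,333), white egg cup (450,208) and green canister (486,251). I choose the black one in the tray. The stand is at (322,240), the knob at (204,240), and the arrow seems to be at (233,244), with studs at (247,243) and (262,240).

```bash
cat >> h.py <<'E'
def ray(im,u,v,z):
    K=im["K"];T=np.linalg.inv(im["camera_from_world"])
    d=T[:3,:3]@np.array([(u-K[0,2])/K[0,0],-(v-K[1,2])/K[1,1],-1.]);o=T[:3,3]
    return o+d*(z-o[2])/d[2]
E
python3 - <<'E'
from h import *
t=np.load("top0.npz");s=np.load("side0.npz")
c=t["color"];w=cloud(t);ws=cloud(s)
# crops
a=cv2.resize(c[165:285,170:350],None,fx=4,fy=4,interpolation=3)
b=cv2.resize(c[190:310,375:515],None,fx=3,fy=3,interpolation=3)
o=np.zeros((480+360,720,3),np.uint8)
o=np.zeros((600,800,3),np.uint8)
a=cv2.resize(a,(480,320));o[:320,:480]=a
a2=cv2.resize(c[225:260,190:290],None,fx=7.9,fy=7.9,interpolation=3);o[322:322+a2.shape[0],:a2.shape[1]]=a2
b=cv2.resize(c[200:280,400:520],(310,207),interpolation=3);o[:207,485:795]=b
cv2.imwrite("pics/crop1.png",o[...,::-1])
# cup
def comp(m,seed):
    n,l=cv2.connectedComponents(m.astype(np.uint8));return l==l[seed[1],seed[0]]
g=c.astype(int)
m=comp(g.max(2)<45,(420,232))
P=w[m];print("cup px",m.sum(),np.argwhere(m).mean(0)[::-1],"z pct",np.nanpercentile(P[:,2],[1,50,99]))
r=m&(w[...,2]>0.085);print("rim mean",np.nanmean(w[r],0),r.sum(), cv2.minEnclosingCircle(np.float32(w[r][:,:2])))
gs=s["color"].astype(int)
ms=comp(gs.max(2)<50,(392,368));Q=ws[ms];Q=Q[Q[:,2]>0.02]
print("side cup",ms.sum(),np.nanmin(Q,0),np.nanmax(Q,0)); rs=ms&(ws[...,2]>0.088)
print(rs.sum(), cv2.minEnclosingCircle(np.float32(ws[rs][:,:2])))
# plate
R=(w[...,2]>0.006)&(w[...,2]<0.018)&(g.max(2)<60)
R[:, :190]=0;R[:,360:]=0;R[:160]=0;R[290:]=0
p=w[R][:,:2].astype(np.float32);rect=cv2.minAreaRect(p);print("plate",R.sum(),rect)
h=cv2.convexHull(p)[:,0];print(cv2.approxPolyDP(h,0.01,True)[:,0].round(3).tolist())
# steel stand
S=(w[...,2]>0.014)&(w[...,2]<0.024)&(g.max(2)>100);S[:,:295]=0;S[:,350:]=0;S[:215]=0;S[:260]&=True;S[262:]=0
print("stand",S.sum(),cv2.minEnclosingCircle(w[S][:,:2].astype(np.float32)),np.median(w[S],0))
print("knob",w[238:244:2,202:208:2].round(3).tolist())
for i in range(8): pass
E
```

```text
cup px 444 [419.69369369 232.        ] z pct [0.00748637 0.05494138 0.09583255]
rim mean [ 0.54608677 -0.35848422  0.09033951] 95 ((0.5484134554862976, -0.3619705140590668), 0.027803797274827957)
side cup 908 [ 0.51946057 -0.39437871  0.02050989] [ 0.574983   -0.33821043  0.09507234]
124 ((0.5483081340789795, -0.3656444847583771), 0.027797086164355278)
plate 3701 ((0.5869871377944946, 0.04676337540149689), (0.23435106873512268, 0.3920396566390991), 9.163697242736816)
[[0.6359999775886536, -0.14300000667572021], [0.7139999866485596, -0.014999999664723873], [0.7089999914169312, 0.02199999988079071], [0.49300000071525574, 0.2290000021457672], [0.4429999887943268, 0.2199999988079071], [0.5040000081062317, -0.1599999964237213]]
stand 475 ((0.5632955431938171, -0.09190725535154343), 0.06118243560194969) [ 0.54182052 -0.10138686  0.01747873]
knob [[[0.517, 0.191, 0.206], [0.517, 0.187, 0.206], [0.517, 0.183, 0.203]], [[0.511, 0.191, 0.21], [0.512, 0.187, 0.205], [0.512, 0.182, 0.206]], [[0.507, 0.191, 0.206], [0.507, 0.187, 0.206], [0.508, 0.183, 0.201]]]
```

View pics/crop1.png

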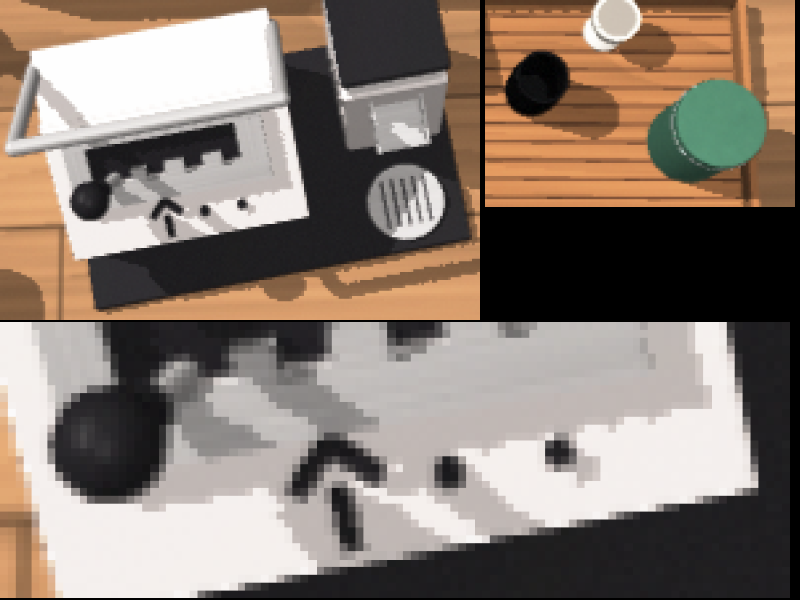

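The crop shows the cup is the solid black one; the arrow is leftmost of the three marks (swing -0.119), and the stand is clear of obstacles. Dispenser origin is about (0.592,0.065) with yaw 9.1°, and the cup is at (0.548,-0.3635).

```bash
cat >> h.py <<'E'
from scipy.spatial.transform import Rotation as Ro
def goal(az,tilt,grasp,back=0.,dz=0.):
    """tool x/forward azimuth az, tilt (deg), grasp point in world -> TCP goal; prints remaining shift & rotvec"""
    a=np.array([np.cos(np.radians(az)),np.sin(np.radians(az)),0])
    z=a*np.sin(np.radians(tilt))+np.array([0,0,-1])*np.cos(np.radians(tilt))
    x=a*np.cos(np.radians(tilt))+np.array([0,0,1])*np.sin(np.radians(tilt))
    R=np.stack([x,np.cross(z,x),z],1)
    p=np.array(grasp)+(manip.hold_point_z-back)*z+[0,0,dz]
    s=readout.get_state();q=s["ee_rot"];C=Ro.from_quat([q[1],q[2],q[3],q[0]])
    print("clock",s["clock"],"pos",s["position"].round(4),"w",round(s["width"],4),"q",np.round(s["qpos"],2))
    print("goal",p.round(4),"shift",(p-s["position"]).round(4),"rot",np.degrees((Ro.from_matrix(R)*C.inv()).as_rotvec()).round(2),"zdir",z.round(3))
E
python3 - <<'E'
from h import *
goal(-33.5,22,[.548,-.3635,.055],.12)
E
```

```text
clock 0.1 pos [ 0.2173 -0.5318  0.2305] w 0.0852 q [-1.3   0.28  1.51 -0.    1.36 -0.12]
goal [ 0.5164 -0.3426  0.1489] shift [ 0.299   0.1893 -0.0816] rot [ -2.34 -22.75 -55.03] zdir [ 0.312 -0.207 -0.927]
```

Emit:
send_rows(
  xyz=[
    [0.025, 0.016, 0],
    [0.025, 0.016, 0],
    [0.025, 0.016, 0],
    [0.025, 0.016, 0],
    [0.025, 0.016, 0],
    [0.025, 0.016, 0],
    [0.025, 0.016, 0],
    [0.025, 0.016, 0],
    [0.025, 0.016, 0],
    [0.025, 0.016, 0],
    [0.025, 0.016, 0],
    [0.025, 0.013, 0],
  ],
  delta_rot=[
    [0, 0, -8],
    [0, 0, -8],
    [0, 0, -8],
    [0, 0, -8],
    [0, 0, -8],
    [0, 0, -8],
    [0, 0, -8],
    [-4.05, -6.12, 0],
    [-4.05, -6.12, 0],
    [-4.05, -6.12, 0],
    [0, 0, 0],
    [0, 0, 0],
  ],
  gripper=0.0854,
  force=40,
)

```text
clock: 1.3
position: [0.5163, -0.341, 0.2303]
ee_rot: [0.054, 0.939, -0.285, 0.182]
contact_force: [0.8, -0.1, -0.3]
width: 0.0856
gripper_force: 0.0
```

```bash
python3 - <<'E'
from h import *
goal(-33.5,22,[.548,-.3635,.055],.12)
im=get("wrist");print(im["K"]);cv2.imwrite("pics/w1.png",im["color"][...,::-1])
E
```

```text
clock 1.3 pos [ 0.5163 -0.341   0.2303] w 0.0856 q [-0.73  0.16  1.74  0.07  0.87  1.4 ]
goal [ 0.5164 -0.3426  0.1489] shift [ 0.0001 -0.0015 -0.0813] rot [-0.17 -0.03  0.28] zdir [ 0.312 -0.207 -0.927]
[[371.64829954   0.         314.0899824 ]
 [  0.         371.64829954 231.92989873]
 [  0.           0.           1.        ]]
```

View pics/w1.png

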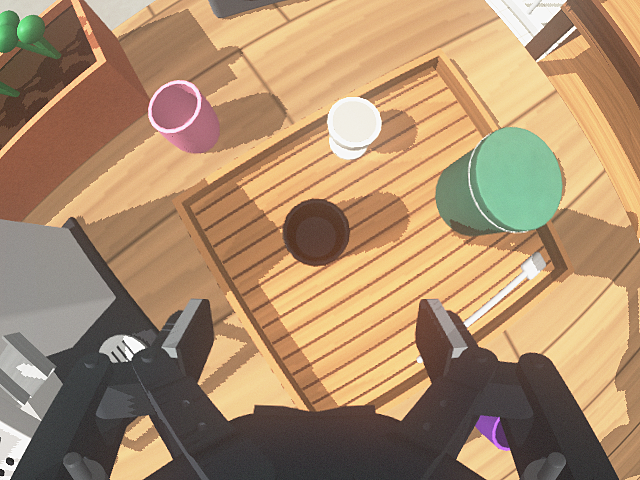

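The wrist view shows the cup rim centred at about (316,231), between the fingers (midline about 318). The egg cup (354,125) and canister are clear.

Emit:
send_rows(
  xyz=[
    [0, 0, -0.027],
    [0, 0, -0.027],
    [0, -0.0015, -0.027],
  ],
  delta_rot=[
    [0, 0, 0],
    [0, 0, 0],
    [0, 0, 0],
  ],
)

```text
clock: 1.65
position: [0.5173, -0.3443, 0.1493]
ee_rot: [0.054, 0.939, -0.285, 0.183]
contact_force: [-0.4, -0.6, -0.2]
width: 0.0855
gripper_force: 0.0
```

```bash
cat >> h.py <<'E'
def wray(im,u,v,z):
    K=im["K"];T=np.linalg.inv(im["camera_from_world"]);dx,dy=u-K[0,2],v-K[1,2];r=np.hypot(dx,dy);th=r/K[0,0]
    d=T[:3,:3]@np.array([dx/r*np.sin(th),-dy/r*np.sin(th),-np.cos(th)]);o=T[:3,3];return o+d*(z-o[2])/d[2]
E
python3 - <<'E'
from h import *
goal(-33.5,22,[.548,-.3635,.055],0)
im=get("wrist");c=im["color"].astype(int)
m=(c.max(2)<65).astype(np.uint8);n,l,st,ce=cv2.connectedComponentsWithStats(m)
k=[i for i in range(1,n) if 600<st[i,4]<20000 and st[i,1]>20]
for i in k:
    print(st[i],ce[i])
    q=cv2.convexHull(np.argwhere(l==i)[:,::-1].astype(np.float32))[:,0]
    w=np.array([wray(im,u,v,.093)[:2] for u,v in q]);print(cv2.minEnclosingCircle(w.astype(np.float32)))
E
```

```text
clock 1.65 pos [ 0.5173 -0.3443  0.1493] w 0.0855 q [-0.73  0.23  1.86  0.09  0.67  1.37]
goal [ 0.5538 -0.3674  0.0377] shift [ 0.0365 -0.0231 -0.1116] rot [-0.09  0.05  0.21] zdir [ 0.312 -0.207 -0.927]
[    2   262   139   218 10867] [ 67.84181467 405.74233919]
((0.5616868734359741, -0.10159469395875931), 0.12071634829044342)
[ 500  390  119   90 4213] [553.03702825 446.02729646]
((0.28614380955696106, -0.4337077736854553), 0.09076937288045883)
[ 187  430  298   50 8455] [324.40390302 462.4613838 ]
((0.40005576610565186, -0.2877378463745117), 0.10554725676774979)
```

Emit:
send_rows(
  xyz=[
    [0.006, -0.004, -0.0186],
    [0.006, -0.004, -0.0186],
    [0.006, -0.004, -0.0186],
    [0.006, -0.004, -0.0186],
    [0.006, -0.0035, -0.0186],
    [0.0065, -0.0035, -0.0186],
    [0, 0, 0],
  ],
  delta_rot=[
    [0, 0, 0],
    [0, 0, 0],
    [0, 0, 0],
    [0, 0, 0],
    [0, 0, 0],
    [0, 0, 0],
    [0, 0, 0],
  ],
)

```text
clock: 2.4
position: [0.5531, -0.3673, 0.0362]
ee_rot: [0.054, 0.94, -0.285, 0.181]
contact_force: [-0.5, 0.2, -0.2]
width: 0.0853
gripper_force: 0.0
```

Emit:
send_rows(
  xyz=[
    [0, 0, 0],
    [0, 0, 0],
    [0, 0, 0],
    [0, 0, 0],
    [0, 0, 0],
    [0, 0, 0],
    [0, 0, 0],
    [0, 0, 0],
  ],
  delta_rot=[
    [0, 0, 0],
    [0, 0, 0],
    [0, 0, 0],
    [0, 0, 0],
    [0, 0, 0],
    [0, 0, 0],
    [0, 0, 0],
    [0, 0, 0],
  ],
  gripper=0.04,
)

```text
clock: 3.2
position: [0.5545, -0.3684, 0.0405]
ee_rot: [0.055, 0.939, -0.285, 0.184]
contact_force: [-1.9, 1.7, 7.7]
width: 0.0555
gripper_force: 43.2
```

```bash
python3 - <<'E'
from h import *
goal(-33.5,22,[.548,-.3635,.055],0)
im=get("wrist");cv2.imwrite("pics/w2.png",im["color"][::1,:,::-1])
E
```

```text
clock 3.2 pos [ 0.5545 -0.3684  0.0405] w 0.0555 q [-0.72  0.42  1.9   0.12  0.43  1.34]
goal [ 0.5538 -0.3674  0.0377] shift [-0.0006  0.001  -0.0028] rot [0.03 0.19 0.26] zdir [ 0.312 -0.207 -0.927]
```

View pics/w2.png

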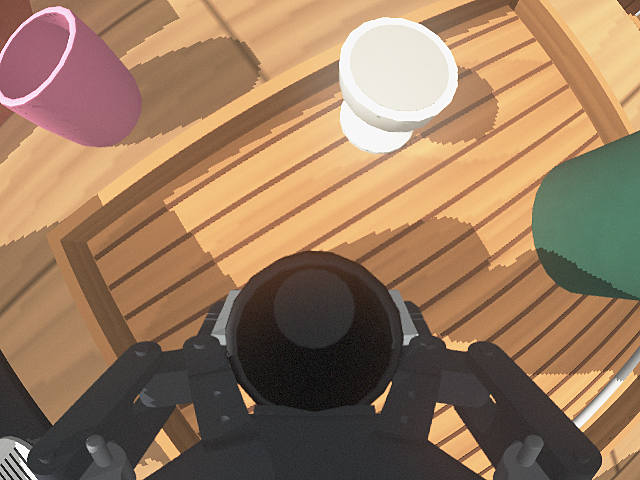

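The black cup sits between the pads, its rim slightly ahead of the gripper body at (313,330); nothing else is touched. Lift it.

Emit:
send_rows(
  xyz=[
    [0, 0, 0.008],
    [0, 0, 0.012],
    [0, 0, 0.02],
    [0, 0, 0.025],
    [0, 0, 0.025],
    [0, 0, 0.02],
    [0, 0, 0],
  ],
  delta_rot=[
    [0, 0, 0],
    [0, 0, 0],
    [0, 0, 0],
    [0, 0, 0],
    [0, 0, 0],
    [0, 0, 0],
    [0, 0, 0],
  ],
)

```text
clock: 3.95
position: [0.5558, -0.3694, 0.1534]
ee_rot: [0.056, 0.939, -0.285, 0.187]
contact_force: [1.1, -0.0, -1.4]
width: 0.0557
gripper_force: 43.1
```

```bash
python3 - <<'E'
from h import *
goal(9.1,22,[.542-.138-.0,-.100-.022,.065+.09])
s=readout.get_state();print(s["gripper_force"],s["contact_force"])
im=get("side");w=cloud(im);g=im["color"].astype(int)
cv2.imwrite("pics/s2.png",cv2.resize(im["color"][200:440,250:570,::-1],None,fx=2,fy=2))
E
```

```text
clock 3.95 pos [ 0.5558 -0.3694  0.1534] w 0.0557 q [-0.72  0.29  1.77  0.08  0.7   1.39]
goal [ 0.4109 -0.1209  0.1377] shift [-0.1449  0.2485 -0.0157] rot [ 0.06  0.48 42.86] zdir [ 0.37   0.059 -0.927]
43.05970189307118 [ 1.10116005 -0.03366633 -1.39035936]
```

View pics/s2.png

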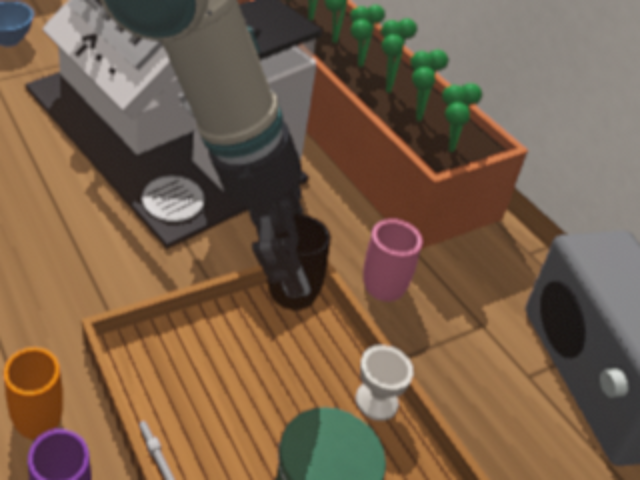

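The cup at (300,265) in the crop is held and upright. Carry it to a point in front of the stand.

Emit:
send_rows(
  xyz=[
    [-0.013, 0.022, 0],
    [-0.013, 0.022, 0],
    [-0.013, 0.022, 0],
    [-0.013, 0.022, 0],
    [-0.013, 0.022, 0],
    [-0.013, 0.022, 0],
    [-0.013, 0.022, 0],
    [-0.013, 0.022, 0],
    [-0.013, 0.022, 0],
    [-0.013, 0.022, -0.006],
    [-0.012, 0.022, -0.01],
    [-0.003, 0.006, 0],
  ],
  delta_rot=[
    [0, 0, 4],
    [0, 0, 4],
    [0, 0, 4],
    [0, 0, 4],
    [0, 0, 4],
    [0, 0, 4],
    [0, 0, 4],
    [0, 0, 4],
    [0, 0, 4],
    [0, 0, 4],
    [0, 0, 2.9],
    [0, 0, 0],
  ],
)

```text
clock: 5.2
position: [0.4052, -0.1164, 0.1299]
ee_rot: [-0.019, 0.979, 0.078, 0.187]
contact_force: [0.3, -0.5, -2.2]
width: 0.0556
gripper_force: 43.2
```

Emit:
send_rows(
  xyz=[
    [0, 0, -0.02],
    [0, 0, -0.02],
    [0, 0, -0.02],
    [0, 0, -0.015],
    [0, 0, 0],
  ],
  delta_rot=[
    [0, 0, 0],
    [0, 0, 0],
    [0, 0, 0],
    [0, 0, 0],
    [0, 0, 0],
  ],
)

```text
clock: 5.7
position: [0.408, -0.1193, 0.0559]
ee_rot: [-0.018, 0.979, 0.077, 0.188]
contact_force: [0.2, -0.2, -1.5]
width: 0.0557
gripper_force: 43.3
```

```bash
python3 - <<'E'
from h import *
goal(9.1,22,[.542,-.100,.065])
for n in("top","wrist"):
    im=get(n);np.savez(n+"3.npz",**im);c=im["color"]
    cv2.imwrite(f"pics/{n}3.png",(c if n=="wrist" else cv2.resize(c[160:340,200:440],None,fx=3,fy=3))[...,::-1])
E
```

```text
clock 5.7 pos [ 0.408  -0.1193  0.0559] w 0.0557 q [-0.7   0.14  2.33  0.63  0.51  0.18]
goal [ 0.5489 -0.0989  0.0477] shift [ 0.1409  0.0204 -0.0082] rot [-0.27 -0.22  0.05] zdir [ 0.37   0.059 -0.927]
```

View pics/wrist3.png

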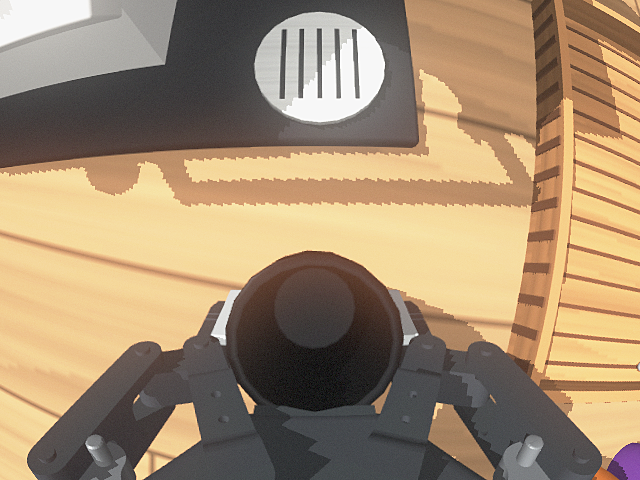

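```bash
python3 - <<'E'
from h import *
im=np.load("wrist3.npz")
L=[wray(im,*p,.018) for p in((254,67),(385,67),(319,11),(319,123))]
print("stand",np.round((L[0]+L[1])/2,4),np.round((L[2]+L[3])/2,4),np.linalg.norm(L[0]-L[1]),np.linalg.norm(L[2]-L[3]))
R=[wray(im,*p,.1084) for p in((226,333),(403,333),(314,251),(314,411))]
print("rim",np.round((R[0]+R[1])/2,4),np.round((R[2]+R[3])/2,4),np.linalg.norm(R[0]-R[1]),np.linalg.norm(R[2]-R[3]))
E
```

```text
stand [ 0.5422 -0.1007  0.018 ] [ 0.5444 -0.1     0.018 ] 0.07993532488942652 0.08114688175578064
rim [ 0.4053 -0.1196  0.1084] [ 0.4054 -0.1195  0.1084] 0.054780328840609176 0.05101002716784938
```

Emit:
send_rows(
  xyz=[
    [0.014, 0.0019, 0],
    [0.014, 0.0019, 0],
    [0.014, 0.0019, 0],
    [0.014, 0.0019, 0],
    [0.014, 0.0019, 0],
    [0.014, 0.0019, 0],
    [0.014, 0.0019, 0],
    [0.014, 0.0019, 0],
    [0.014, 0.0019, 0],
    [0.014, 0.0019, 0],
    [0, 0, 0],
    [0, 0, 0],
  ],
  delta_rot=[
    [0, 0, 0],
    [0, 0, 0],
    [0, 0, 0],
    [0, 0, 0],
    [0, 0, 0],
    [0, 0, 0],
    [0, 0, 0],
    [0, 0, 0],
    [0, 0, 0],
    [0, 0, 0],
    [0, 0, 0],
    [0, 0, 0],
  ],
)

```text
clock: 7.0
position: [0.5491, -0.1008, 0.0584]
ee_rot: [-0.016, 0.978, 0.078, 0.191]
contact_force: [-0.4, 0.2, -2.2]
width: 0.0562
gripper_force: 43.3
```

Emit:
send_rows(
  xyz=[
    [0, 0, -0.002],
    [0, 0, -0.0015],
    [0, 0, 0],
    [0, 0, 0],
  ],
  delta_rot=[
    [0, 0, 0],
    [0, 0, 0],
    [0, 0, 0],
    [0, 0, 0],
  ],
)

```text
clock: 7.4
position: [0.5486, -0.1009, 0.0541]
ee_rot: [-0.016, 0.979, 0.078, 0.19]
contact_force: [-0.4, -0.1, -2.3]
width: 0.0558
gripper_force: 43.3
```

```bash
python3 - <<'E'
from h import *
goal(9.1,22,[.543,-.100,.065])
im=get("wrist");cv2.imwrite("pics/w4.png",im["color"][...,::-1])
E
```

```text
clock 7.4 pos [ 0.5486 -0.1009  0.0541] w 0.0558 q [-0.45  0.29  2.09  0.48  0.49  0.56]
goal [ 0.5499 -0.0989  0.0477] shift [ 0.0013  0.002  -0.0065] rot [-0.12 -0.02 -0.01] zdir [ 0.37   0.059 -0.927]
```

View pics/w4.png

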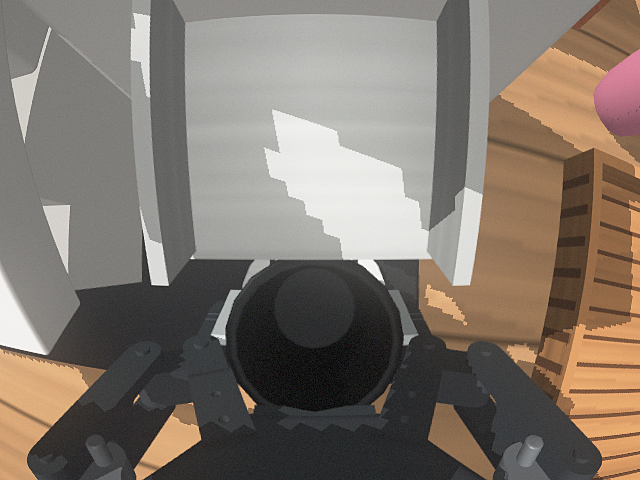

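The cup (314,330) sits centred before the chute lip (edge at row 260, columns 190–430), over the stand. Lower it until it touches.

Emit:
send_rows(
  xyz=[
    [0.001, 0.001, -0.0015],
    [0, 0, -0.0015],
    [0, 0, 0],
    [0, 0, 0],
  ],
  delta_rot=[
    [0, 0, 0],
    [0, 0, 0],
    [0, 0, 0],
    [0, 0, 0],
  ],
)

```text
clock: 7.85
position: [0.5499, -0.0998, 0.0511]
ee_rot: [-0.016, 0.979, 0.078, 0.19]
contact_force: [0.0, 0.2, -1.1]
width: 0.0557
gripper_force: 43.3
```

Emit:
send_rows(
  xyz=[
    [0, 0, -0.001],
    [0, 0, 0],
    [0, 0, 0],
  ],
  delta_rot=[
    [0, 0, 0],
    [0, 0, 0],
    [0, 0, 0],
  ],
)

```text
clock: 8.15
position: [0.5501, -0.0999, 0.0505]
ee_rot: [-0.016, 0.978, 0.078, 0.19]
contact_force: [-0.5, -0.1, 0.4]
width: 0.056
gripper_force: 43.6
```

Emit:
send_rows(
  xyz=[
    [0, 0, 0],
    [0, 0, 0],
    [0, 0, 0],
    [0, 0, 0],
    [0, 0, 0],
    [0, 0, 0],
  ],
  delta_rot=[
    [0, 0, 0],
    [0, 0, 0],
    [0, 0, 0],
    [0, 0, 0],
    [0, 0, 0],
    [0, 0, 0],
  ],
  gripper=0.0854,
)

```text
clock: 8.75
position: [0.5499, -0.0998, 0.0502]
ee_rot: [-0.016, 0.978, 0.078, 0.19]
contact_force: [-0.5, -0.9, 0.3]
width: 0.0855
gripper_force: 0.0
```

Emit:
send_rows(
  xyz=[
    [-0.01, -0.0016, 0],
    [-0.015, -0.0024, 0],
    [-0.02, -0.0032, 0],
    [-0.02, -0.0032, 0],
    [-0.02, -0.0032, 0],
    [-0.02, -0.0032, 0],
    [-0.02, -0.0032, 0],
    [-0.015, -0.002, 0.02],
    [0, 0, 0.03],
    [0, 0, 0.03],
    [0, 0, 0],
  ],
  delta_rot=[
    [0, 0, 0],
    [0, 0, 0],
    [0, 0, 0],
    [0, 0, 0],
    [0, 0, 0],
    [0, 0, 0],
    [0, 0, 0],
    [0, 0, 0],
    [0, 0, 0],
    [0, 0, 0],
    [0, 0, 0],
  ],
)

```text
clock: 9.85
position: [0.4116, -0.1237, 0.134]
ee_rot: [-0.013, 0.978, 0.078, 0.193]
contact_force: [0.5, -0.2, -0.5]
width: 0.0854
gripper_force: 0.0
```

```bash
python3 - <<'E'
from h import *
import cv2
a=get("wrist");b=get("top");np.savez("wrist5.npz",**a);np.savez("top5.npz",**b)
o=np.zeros((600,800,3),np.uint8);o[:360,:480]=cv2.resize(a["color"],(480,360))
o[360:600,:480]=cv2.resize(b["color"][180:280,180:380],(480,240),interpolation=3)
cv2.imwrite("pics/c5.png",o[...,::-1])
s=readout.get_state();print(s["qpos"].round(2),s["position"])
w=cloud(b)
# ball: dark, high points left of console
g=b["color"].astype(int);m=(g.max(2)<70)&(w[...,2]>.15);m[:,:190]=0;m[:,222:]=0;m[:228]=0;m[256:]=0
p=w[m];print("ball",m.sum(),p.mean(0),p.min(0),p.max(0))
A=np.c_[2*p,np.ones(len(p))];x=np.linalg.lstsq(A,(p**2).sum(1),rcond=None)[0];print("sphere",x[:3],np.sqrt(x[3]+x[:3]@x[:3]))
y,x=np.argwhere(m).mean(0);print("px",x,y)
E
```

```text
[-0.71 -0.    2.21  0.44  0.73  0.4 ] [ 0.4095884  -0.12178298  0.13057088]
ball 197 [0.52092315 0.18813482 0.1916041 ] [0.49883479 0.1634779  0.15000832] [0.55442754 0.20543321 0.21108302]
sphere [0.52139274 0.19300549 0.17100892] 0.03344920677621124
px 204.61928934010152 237.76649746192894
```

View pics/c5.png

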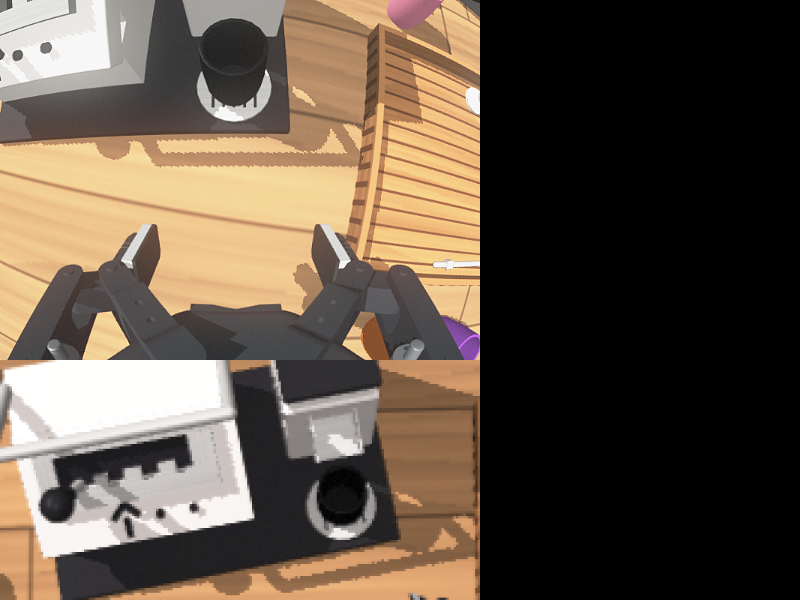

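The cup stands on the stand (wrist crop (233,62)), released. The ball is at (57,504) in the crop, still in the bay. Next: verify the cup numerically and fit the lever swing.

```bash
cat >> h.py <<'E'
O=np.array([.5916,.0653,0]);YAW=np.radians(9.1);RD=Ro.from_euler("z",YAW).as_matrix()
def ball(s,t,r=.21):
    c,k=np.cos(np.radians(35)),np.sin(np.radians(35));U=np.array([c,0,k]);N=np.array([-k,0,c]);Y=np.array([0,1,0])
    return O+RD@(np.array([.056,.06,.03])+r*(np.sin(t)*U-np.cos(t)*np.sin(s)*Y+np.cos(t)*np.cos(s)*N))
def proj(im,p):
    q=im["camera_from_world"]@np.r_[p,1];K=im["K"];return np.array([K[0,2]+K[0,0]*q[0]/-q[2],K[1,2]+K[1,1]*q[1]/q[2]])
E
python3 - <<'E'
from h import *
b=np.load("top5.npz");g=b["color"].astype(int)
def comp(m,seed):
    n,l=cv2.connectedComponents(m.astype(np.uint8));return l==l[seed[1],seed[0]]
m=(g.max(2)<70);m=cv2.morphologyEx(m.astype(np.uint8),cv2.MORPH_OPEN,cv2.getStructuringElement(2,(7,7)))
m=comp(m,(204,240));pts=np.argwhere(m)[:,::-1].astype(np.float32)
print("ball circ",m.sum(),cv2.minEnclosingCircle(pts),pts.mean(0))
for s in(-.447,-.40,-.35,-.30):print(s,ball(s,0).round(4),proj(b,ball(s,0)).round(1))
for yy in(78,42,6): # arrow/stud rough check on panel
    pass
w=cloud(b);r=(g.max(2)<60)&(w[...,2]>.09)&(w[...,2]<.12);r[:,:300]=0;r[:,350:]=0;r[:205]=0;r[265:]=0
print("rim",r.sum(),cv2.minEnclosingCircle(w[r][:,:2].astype(np.float32)),w[r][:,2].max())
a=np.load("wrist5.npz")
R=[wray(a,*p,.103) for p in((267,62),(357,62),(311,22),(311,102))]
print([x.round(3) for x in R],((R[0]+R[1])/2).round(4),((R[2]+R[3])/2).round(4))
E
```

```text
ball circ 693 ((227.5, 229.0), 33.094661712646484) [224.58586 224.71428]
-0.447 [0.5158 0.2059 0.1851] [197.9 240.5]
-0.4 [0.5149 0.1966 0.1884] [201.4 240.5]
-0.35 [0.5143 0.1866 0.1916] [205.3 240.4]
-0.3 [0.514  0.1765 0.1943] [209.2 240.1]
rim 114 ((0.5425904989242554, -0.09968042373657227), 0.02825496718287468) 0.10823453721830023
[array([ 0.539, -0.074,  0.103]), array([ 0.548, -0.127,  0.103]), array([ 0.573, -0.095,  0.103]), array([ 0.517, -0.104,  0.103])] [ 0.5437 -0.1004  0.103 ] [ 0.5448 -0.0996  0.103 ]
```

```bash
python3 - <<'E'
from h import *
a=np.load("wrist5.npz");s=readout.get_state();q=s["ee_rot"];C=Ro.from_quat([q[1],q[2],q[3],q[0]])
T=np.linalg.inv(a["camera_from_world"]);print("cam in tool",C.inv().apply(T[:3,3]-s["position"]).round(3))
goal(9.1,40,ball(-.37,0),.10)
E
```

```text
cam in tool [ 0.082  0.    -0.147]
clock 9.95 pos [ 0.4096 -0.1218  0.1306] w 0.0853 q [-0.71 -0.    2.21  0.44  0.73  0.4 ]
goal [0.4629 0.1824 0.2527] shift [0.0533 0.3041 0.1221] rot [  2.81 -17.71  -0.05] zdir [ 0.635  0.102 -0.766]
```

Emit:
send_rows(
  xyz=[
    [0, 0.01, 0.03],
    [0, 0.03, 0.03],
    [0, 0.03, 0.03],
    [0.005, 0.03, 0.03],
    [0.005, 0.03, 0],
    [0.005, 0.03, 0],
    [0.005, 0.03, 0],
    [0.008, 0.03, 0],
    [0.008, 0.03, 0],
    [0.008, 0.03, 0],
    [0.008, 0.024, 0],
    [0, 0, 0],
  ],
  delta_rot=[
    [0, 0, 0],
    [0.3, -1.8, 0],
    [0.3, -1.8, 0],
    [0.3, -1.8, 0],
    [0.3, -1.8, 0],
    [0.3, -1.8, 0],
    [0.3, -1.8, 0],
    [0.3, -1.8, 0],
    [0.3, -1.8, 0],
    [0.3, -1.8, 0],
    [0.3, -1.7, 0],
    [0, 0, 0],
  ],
)

```text
clock: 11.15
position: [0.4603, 0.1848, 0.2471]
ee_rot: [-0.03, 0.937, 0.078, 0.34]
contact_force: [-0.4, -0.2, -0.7]
width: 0.0853
gripper_force: 0.0
```

```bash
python3 - <<'E'
from h import *
goal(9.1,40,ball(-.37,0),.10)
a=get("wrist");np.savez("wrist6.npz",**a);cv2.imwrite("pics/w6.png",a["color"][...,::-1])
E
```

```text
clock 11.15 pos [0.4603 0.1848 0.2471] w 0.0853 q [ 0.31 -0.15  2.16 -0.2   0.45  1.86]
goal [0.4629 0.1824 0.2527] shift [ 0.0026 -0.0024  0.0056] rot [-0.12 -0.14 -0.46] zdir [ 0.635  0.102 -0.766]
```

View pics/w6.png

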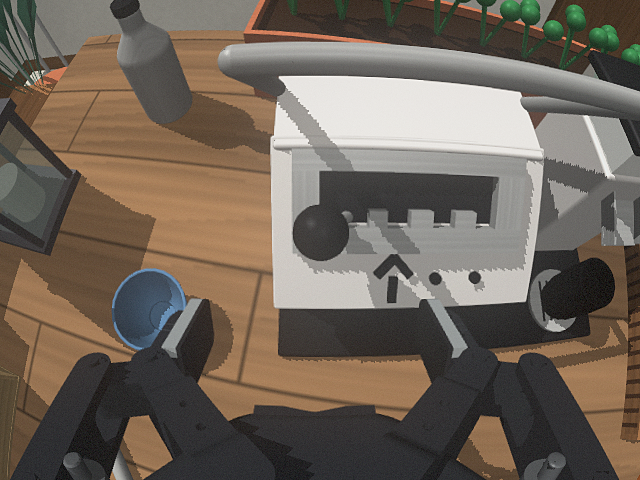

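The ball is at (321,233), radius about 28 px, between the fingers. The arrow is at (393,275), in line with the first notch right of the bay; studs are at (435,278) and (474,277).

```bash
python3 - <<'E'
from h import *
from scipy.optimize import minimize_scalar
a=np.load("wrist6.npz");o=np.linalg.inv(a["camera_from_world"])[:3,3];p=wray(a,321,233,0.19);d=(p-o)/np.linalg.norm(p-o)
f=lambda s:np.linalg.norm(np.cross(ball(s,0)-o,d))
r=minimize_scalar(f,bounds=(-.5,-.25),method="bounded");print(r.x,r.fun,ball(r.x,0),"range",(ball(r.x,0)-o)@d,"miss",(o+d*((ball(r.x,0)-o)@d)-ball(r.x,0)).round(4))
goal(9.1,40,ball(r.x,0),0)
for s,t in((r.x,.13),(-.25,.13),(-.119,.13),(-.119,0)):print(s,t,(ball(s,t)-ball(r.x,0)).round(4))
E
```

```text
-0.37121352196687013 0.001520892781990197 [0.51452361 0.19086694 0.19030514] range 0.2344820401082468 miss [0.0014 0.0001 0.0006]
clock 11.2 pos [0.4601 0.1834 0.2472] w 0.0856 q [ 0.3  -0.15  2.16 -0.2   0.45  1.86]
goal [0.5264 0.1928 0.176 ] shift [ 0.0662  0.0093 -0.0712] rot [-0.09 -0.19 -0.36] zdir [ 0.635  0.102 -0.766]
-0.37121352196687013 0.13 [0.0231 0.003  0.0143]
-0.25 0.13 [ 0.0225 -0.0214  0.0206]
-0.119 0.13 [ 0.0239 -0.0483  0.0247]
-0.119 0 [ 0.0008 -0.0518  0.0105]
```

Emit:
send_rows(
  xyz=[
    [0.003, -0.001, 0.005],
    [0.0105, 0.0017, -0.0127],
    [0.0105, 0.0017, -0.0127],
    [0.0105, 0.0017, -0.0127],
    [0.0105, 0.0017, -0.0127],
    [0.0105, 0.0017, -0.0127],
    [0.0105, 0.0017, -0.0127],
    [0, 0, 0],
  ],
  delta_rot=[
    [0, 0, 0],
    [0, 0, 0],
    [0, 0, 0],
    [0, 0, 0],
    [0, 0, 0],
    [0, 0, 0],
    [0, 0, 0],
    [0, 0, 0],
  ],
)

```text
clock: 12.0
position: [0.5286, 0.1891, 0.1774]
ee_rot: [-0.028, 0.937, 0.073, 0.341]
contact_force: [-0.6, -0.9, 0.2]
width: 0.0854
gripper_force: 0.0
```

Emit:
send_rows(
  xyz=[
    [0, 0, 0],
    [0, 0, 0],
    [0, 0, 0],
    [0, 0, 0],
    [0, 0, 0],
    [0, 0, 0],
    [0, 0, 0],
    [0, 0, 0],
  ],
  delta_rot=[
    [0, 0, 0],
    [0, 0, 0],
    [0, 0, 0],
    [0, 0, 0],
    [0, 0, 0],
    [0, 0, 0],
    [0, 0, 0],
    [0, 0, 0],
  ],
  gripper=0.025,
  force=40,
)

```text
clock: 12.8
position: [0.528, 0.1918, 0.18]
ee_rot: [-0.03, 0.936, 0.075, 0.343]
contact_force: [-4.7, 0.2, 5.7]
width: 0.0336
gripper_force: 39.5
```

The grip is about 6 mm off the ball's equator; regrip a little deeper.

Emit:
send_rows(
  xyz=[
    [0, 0, 0],
    [0, 0, 0],
    [0, 0, 0],
    [0, 0, 0],
    [0.0015, 0, -0.003],
    [0.002, 0.001, -0.003],
    [0, 0, 0],
  ],
  delta_rot=[
    [0, 0, 0],
    [0, 0, 0],
    [0, 0, 0],
    [0, 0, 0],
    [0, 0, 0],
    [0, 0, 0],
    [0, 0, 0],
  ],
  gripper=0.06,
)

```text
clock: 13.5
position: [0.5315, 0.1923, 0.1723]
ee_rot: [-0.029, 0.936, 0.075, 0.342]
contact_force: [-0.9, -0.8, 0.3]
width: 0.0601
gripper_force: 0.0
```

Emit:
send_rows(
  xyz=[
    [0, 0, 0],
    [0, 0, 0],
    [0, 0, 0],
    [0, 0, 0],
    [0, 0, 0],
    [0, 0, 0],
  ],
  delta_rot=[
    [0, 0, 0],
    [0, 0, 0],
    [0, 0, 0],
    [0, 0, 0],
    [0, 0, 0],
    [0, 0, 0],
  ],
  gripper=0.025,
)

```text
clock: 14.1
position: [0.5314, 0.1924, 0.1732]
ee_rot: [-0.029, 0.936, 0.075, 0.342]
contact_force: [-1.0, 1.1, -0.3]
width: 0.0339
gripper_force: 39.3
```

```bash
python3 - <<'E'
from h import *
goal(9.1,40,ball(-.371,0),0)
E
```

```text
clock 14.1 pos [0.5314 0.1924 0.1732] w 0.0339 q [ 0.27  0.07  2.19 -0.34  0.2   1.99]
goal [0.5264 0.1927 0.176 ] shift [-0.0051  0.0003  0.0028] rot [-0.24  0.14 -0.09] zdir [ 0.635  0.102 -0.766]
```

Emit:
send_rows(
  xyz=[
    [0.006, 0.001, 0.0037],
    [0.006, 0.001, 0.0037],
    [0.006, 0.001, 0.0037],
    [0.006, 0, 0.0037],
    [0, 0, 0],
    [0, 0, 0],
  ],
  delta_rot=[
    [0, 0, 0],
    [0, 0, 0],
    [0, 0, 0],
    [0, 0, 0],
    [0, 0, 0],
    [0, 0, 0],
  ],
)

```text
clock: 14.7
position: [0.5538, 0.1951, 0.1869]
ee_rot: [-0.029, 0.937, 0.075, 0.341]
contact_force: [-7.6, 1.1, 4.8]
width: 0.0339
gripper_force: 40.8
```

```bash
python3 - <<'E'
from h import *
goal(9.1,40,ball(-.371,.13),0)
a=get("top");np.savez("top7.npz",**a)
b=a["color"];cv2.imwrite("pics/t7.png",cv2.resize(b[150:290,160:360],None,fx=3.5,fy=3.5,interpolation=3)[...,::-1])
E
```

```text
clock 14.7 pos [0.5538 0.1951 0.1869] w 0.0339 q [ 0.26  0.08  2.13 -0.25  0.25  1.89]
goal [0.5494 0.1958 0.1903] shift [-0.0044  0.0007  0.0034] rot [-0.18 -0.06 -0.09] zdir [ 0.635  0.102 -0.766]
```

Emit:
send_rows(
  xyz=[
    [0, -0.006, 0.0017],
    [0, -0.006, 0.0016],
    [0, -0.006, 0.0015],
    [0, -0.0064, 0.0015],
    [0.0003, -0.0066, 0.0012],
    [0.0003, -0.0067, 0.0011],
    [0.0004, -0.0067, 0.001],
    [0.0004, -0.0067, 0.0008],
    [0, 0, 0],
    [0, 0, 0],
  ],
  delta_rot=[
    [0, 0, 0],
    [0, 0, 0],
    [0, 0, 0],
    [0, 0, 0],
    [0, 0, 0],
    [0, 0, 0],
    [0, 0, 0],
    [0, 0, 0],
    [0, 0, 0],
    [0, 0, 0],
  ],
)

```text
clock: 15.75
position: [0.5544, 0.1445, 0.1964]
ee_rot: [-0.03, 0.937, 0.074, 0.339]
contact_force: [-6.3, 2.0, 1.6]
width: 0.0339
gripper_force: 41.1
```

```bash
python3 - <<'E'
from h import *
goal(9.1,40,ball(-.119,.13),0);goal(9.1,40,ball(-.119,0),0)
E
```

```text
clock 15.75 pos [0.5544 0.1445 0.1964] w 0.0339 q [0.11 0.04 2.14 0.14 0.27 1.4 ]
goal [0.5503 0.1445 0.2007] shift [-0.0041 -0.      0.0042] rot [-0.29 -0.2  -0.09] zdir [ 0.635  0.102 -0.766]
clock 15.75 pos [0.5544 0.1445 0.1964] w 0.0339 q [0.11 0.04 2.14 0.14 0.27 1.4 ]
goal [0.5272 0.141  0.1865] shift [-0.0271 -0.0035 -0.0099] rot [-0.29 -0.2  -0.09] zdir [ 0.635  0.102 -0.766]
```

Emit:
send_rows(
  xyz=[
    [-0.0046, -0.0007, -0.0029],
    [-0.0046, -0.0007, -0.0029],
    [-0.0046, -0.0007, -0.0029],
    [-0.0046, -0.0007, -0.0029],
    [-0.0046, -0.0007, -0.0029],
    [0, 0, 0],
    [0, 0, 0],
  ],
  delta_rot=[
    [0, 0, 0],
    [0, 0, 0],
    [0, 0, 0],
    [0, 0, 0],
    [0, 0, 0],
    [0, 0, 0],
    [0, 0, 0],
  ],
)

```text
clock: 16.45
position: [0.5345, 0.1407, 0.1841]
ee_rot: [-0.029, 0.936, 0.074, 0.343]
contact_force: [1.1, 0.9, -1.4]
width: 0.0342
gripper_force: 40.7
```

Emit:
send_rows(
  xyz=[
    [0, 0, 0],
    [0, 0, 0],
    [0, 0, 0],
    [0, 0, 0],
    [0, 0, 0],
    [0, 0, 0],
    [0, 0, 0],
  ],
  delta_rot=[
    [0, 0, 0],
    [0, 0, 0],
    [0, 0, 0],
    [0, 0, 0],
    [0, 0, 0],
    [0, 0, 0],
    [0, 0, 0],
  ],
  gripper=0.0854,
)

```text
clock: 17.15
position: [0.5339, 0.1408, 0.1838]
ee_rot: [-0.029, 0.936, 0.075, 0.342]
contact_force: [-0.2, 0.2, -0.5]
width: 0.0853
gripper_force: 0.0
```

Emit:
send_rows(
  xyz=[
    [-0.011, -0.0018, 0.0133],
    [-0.011, -0.0018, 0.0133],
    [-0.011, -0.0018, 0.0133],
    [-0.011, -0.0018, 0.0133],
    [-0.011, -0.0018, 0.0133],
    [-0.011, -0.0018, 0.0133],
    [-0.011, -0.0018, 0.0133],
    [-0.011, -0.0018, 0.0133],
    [0, 0, 0],
    [0, 0, 0],
  ],
  delta_rot=[
    [0, 0, 0],
    [0, 0, 0],
    [0, 0, 0],
    [0, 0, 0],
    [0, 0, 0],
    [0, 0, 0],
    [0, 0, 0],
    [0, 0, 0],
    [0, 0, 0],
    [0, 0, 0],
  ],
)

```text
clock: 18.15
position: [0.4459, 0.1264, 0.2902]
ee_rot: [-0.029, 0.936, 0.075, 0.342]
contact_force: [-0.3, 0.0, -0.3]
width: 0.0855
gripper_force: 0.0
```

```bash
python3 - <<'E'
from h import *
a=get("wrist");b=get("top");np.savez("wrist8.npz",**a);np.savez("top8.npz",**b)
o=np.zeros((600,800,3),np.uint8);o[:360,:480]=cv2.resize(a["color"],(480,360))
o[:240,480:]=cv2.resize(b["color"][185:285,190:323],(320,240),interpolation=3)
o[360:600,:480]=cv2.resize(a["color"][130:330,220:620],(480,240),interpolation=3)
cv2.imwrite("pics/c8.png",o[...,::-1]);print(readout.get_state()["contact_force"])
def wproj(im,p):
    q=(im["camera_from_world"]@np.r_[p,1])[:3]*[1,-1,-1];r=np.hypot(q[0],q[1]);th=np.arctan2(r,q[2]);return im["K"][:2,2]+im["K"][0,0]*th*q[:2]/r
for t in(0,.08):print(t,wproj(a,ball(-.119,t)),proj(b,ball(-.119,t)))
E
```

```text
[ 0.2087218  -0.98105951 -0.73142214]
0 [313.98770362 231.78848527] [224.28693151 238.51321255]
0.08 [314.08723288 208.91351384] [222.76639884 232.03250664]
```

View pics/c8.png

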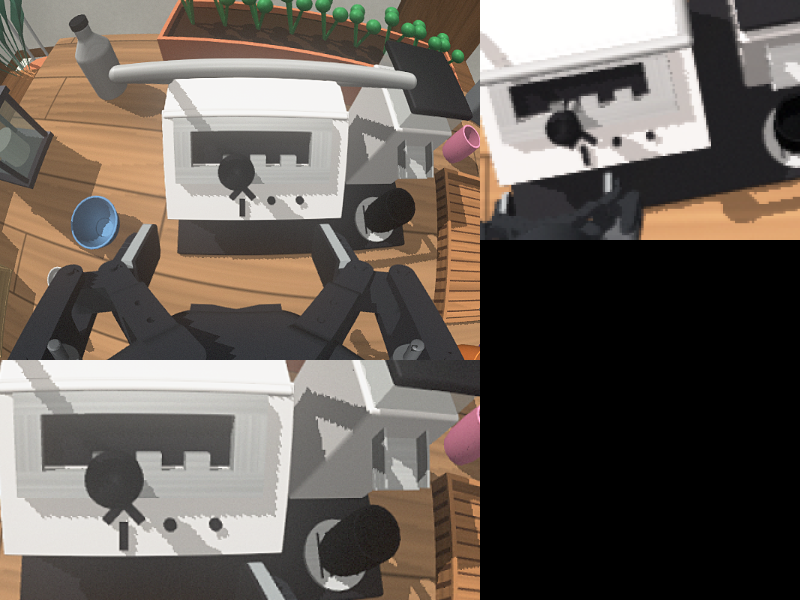

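The ball at wrist (314.7,230.7) matches the predicted home position (314.0,231.8); a lever left on a tooth would be at row 209. The arrow lies directly below it, and the cup stands on its stand. Hand in.

```bash
python3 -c "
from rig import order;print(order.sign_off())"
```

```text
the job is handed in; nothing more can be done
None
```

The job is handed in: the cup stands released on the round stand, within a few millimetres of its centre, and the lever is home in the arrow's notch and let go. The last images, taken just before handing in, confirmed both; sign-off returned no verdict.

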